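# Lock the rail and hold the cam clamp at full lift

### The job

Glue-up at the stretcher-frame jig: knock the brass sprung lock pin in the rail fully down with the mallet (not with the fingers), then stand the mallet back on its cork mat as it was. Then take the cam lever by its black post and swing it to the point of highest lift, where the post stands over the red mark and the cam presses the loose batten against the rail's pad, and finish while still holding it there: the lever springs back if let go. Leave everything else on the table alone.

Things in the scene. Friction and masses are not known exactly. Their poses are not given: they have to be found in the camera images.
- jig: Plywood gluing jig fixed to the table, turned up to 0.3 rad. Origin on the table; x from lever side to rail, z up. Plate x -100 to 90, y -150 to 150, 18 mm thick. Fixed light wooden rail x 47 to 77, y -140 to 140, top 48 mm above the table. Pin at (62, 105), cam pivot at (-19.5, -30). Cam, pad, stops and batten stay below 42 mm.
- cam_lever (a joint): Lever angle (rad), grows anticlockwise from above, stops at 0 and 2.2. 0: lever along the jig's -x; highest lift of its steel eccentric cam at 1.57: along the jig's -y; beyond, the lift falls. Lift 12 mm x sin(angle). Starts at 0 to 0.45. Return spring 0.25 N m/rad from 0, friction 0.12 N m: about 6 N at the post to reach the top, 2 N to hold; let go, it springs back.
- post_top (a point): Centre of the top face of the cam lever's upright round black post (18 mm across, 60 mm tall, top 114 mm above the table), at the end of the red lever arm (20 mm wide, its top 52 mm above the table). It moves with the lever, 100 mm from cam_pivot. Fingers can take the upper 55 mm of the post from above.
- cam_pivot (a point): The lever's pivot axis, at the plate's top, 18 mm above the table.
- peak_mark (a point): Centre of the red painted square (26 mm) on the jig plate, 18 mm above the table: straight below the post when the cam is at its highest lift.
- lock_pin (a joint): How far the brass lock pin is pushed down: 0 up (start), 0.014 m fully down at its stop. It resists with 4 N of friction and a 120 N/m spring, at most about 6 N, and stays where it is driven.
- pin_top (a point): Centre of the top face of the brass lock pin's round head, 18 mm across, 16 mm high, standing on the rail near its +y end (jig frame). Top 64 mm above the table when up, 50 mm fully down (2 mm still stand out of the rail).
- mallet: Mallet standing on its head: black rubber head 50 x 50 x 70 mm high, origin at the centre of its lower (striking) face. Wooden handle (20 wide, 24 mm high, blue end) sticks out level along the mallet's +x to 200 mm from the head's centre, axis 35 mm above the lower face. 0.26 to 0.4 kg, centre of mass 12 mm from the head's centre towards the handle.
- mallet_grip (a point): Point on the axis of the mallet's handle, 75 mm from the head's centre, 35 mm above the lower face: a good place to grip.
- mat: Cork mat fixed to the table, 160 x 160 mm, 4 mm thick, origin at the centre of its underside. The mallet stands on it at the start, near its middle.
- batten: Loose brown wooden batten, 24 x 200 x 20 mm high, lying on the jig plate along the rail, between the cam and the rail's blue pad, with a small steel stop near each end. Origin at the centre of its underside, long side along its y. The cam meets it near 0.95 rad and presses it against the pad.
- pad (a joint): How far (m) the blue sprung pad on the rail's inner face (180 mm long) is pressed back towards the rail by the batten: 0 free, about 0.0025 at the cam's highest lift, stop at 0.006. Its spring is 1000 N/m.
- tape: Bystander: yellow roll of tape lying flat, 100 mm across, 25 mm high; origin centre of underside.
- red_jar: Bystander: red jar, 64 mm across, 95 mm high; origin centre of underside.
- brush_mug: Bystander: blue mug, 80 mm across, 90 mm high; origin centre of underside.
- steel_rule: Bystander: bare metal bar rule lying flat, 30 x 200 x 5 mm, long along its y; origin centre of underside.
- sanding_block: Bystander: orange sanding block, 70 x 45 x 30 mm; origin centre of underside.
- paint_brush: Bystander: brush lying flat, handle towards its -x; origin at its underside.
Not all that is in view belongs to the job. What is shaped like the mallet but purple is not meant. Several things look just like the mat: the one meant starts farthest to the robot's left.

How it is judged:
By the outcome, as a careful person would: the job done as asked, in the order asked, and still so for the second after the job is handed in, while the arm keeps its last pose, push and grip.
It also fails if it takes over 58 s, if anything falls off the work surface, if the arm or the gripper's body presses on something with over 40 N, if the wrist force passes 120 N, or if a joint passes its speed limit or range.

### The arm

A 7-joint arm with a two-finger parallel gripper is mounted at the origin on the work surface. World frame = base frame: x ahead of the robot, y to its left, z up, the work surface at z = 0. Lengths are in mm, angles in rad, forces in N, time in s.
With the tool pointing down it reaches from about 400 to 850 mm from the base axis. Payload 6.9 kg.
Tool frame: the origin (TCP) lies midway between the tips of the shut fingers; the grasp point (between the pads) lies 19 mm behind it (manip.tcp_to_grasp is the z of the grasp point in the tool frame, in mm); z points along the fingers, y is the line along which they close (so a half turn about z gives the same grasp; the last joint's range is limited). The gripper opens to 85 mm and grips with 20 to 120 N. Pads are 22 mm wide; open, the fingers measure 114 mm over their backs; the gripper's body (76 mm by 85 mm) begins 54 mm behind the grasp point. The pads swing forward as they close: fully open they stand 13 mm farther back than shut.
Start: joints at [1.319, 0.507, -0.238, 1.5, 0.126, 1.149, -0.155], TCP at [218.269, -585.637, 231.275] pointing down, gripper open.
Joint ranges: [-3.08, 3.08], [-0.24, 2.05], [-1.43, 1.35], [0, 2.5], [-1.52, 4.66], [0.17, 1.96], [-2.89, 2.89]. Speed limits (rad/s): [2.39, 2.39, 3.14, 3.14, 3.14, 3.14, 3.14].

### API

Orientations are given as a rotation vector (axis times angle).
In Python, from bench import status, grab_frame, camera_params, manip gives the robot as it stands. The module is installed in compiled form; this text tells all that it offers.
- The arm moves only by the shell command python3 -m handwheel 'ROWS' [OPENING] [FORCE]. ROWS is JSON, a list of rows, each a list of 4 numbers: the shift along the tool's x, y, z in mm, then the turn about the tool's z in rad. A call has 1 to 5 rows; each row shifts and turns the commanded pose from where the row before left it, along the tool's axes as they then stand; what a row does not reach is not made up. A row lasts 1/10 s, in which the tool goes at most 50 mm and 8.59 degrees, less where a joint would pass 70% of its speed; a pose out of reach is approached as far as the arm can. A call with a gripper value outside its range is refused whole. OPENING is the finger opening in mm, from 0 to 85.4, set as the call begins (- or left out, the last holds). The fingers move at their own pace and stop on an object; FORCE is the grip in N (left out, the last holds). Time passes only in rows, so rows that do not move let the fingers close. It gives the time, the measured TCP pose, the force, the opening and the grip force at its end, in the units of the state.
- status.sense(): the state, without advancing time (a new reading comes with each control period).
- grab_frame(name): name is "scene" or "top" or "wrist"; returns (picture, depth): 384x512x3 uint8, red, green, blue; 384x512 float32, mm along the optical axis (not along the pixel's ray), 0 where there is no reading.
- camera_params(name): a dict with "intrinsics" (3x3 intrinsics, pixels), "camera_from_world" (4x4, takes a point from world to camera coordinates). Camera axes: x right, y down, z forward; pixel columns grow to the right and rows downward; lengths in mm; the calibration is good to about 2 mm. A picture is of the moment at which its call begins: read the wrist's pose just before it. camera_params takes no time and is no camera call; for the wrist camera it gives the pose at the moment of the call.
- manip.finish_job(): hands the job in; it is judged then, once.
The state is a dict: "time": time; "joints": joint angles; "joint_velocities": joint speeds; "joint_torque": joint torques, N m; "tcp_pos": TCP position; "orientation": TCP orientation; "force": force on the tool from outside, world axes, zero at the start; "ft_torque": the same for the moment, N m; "width": opening from 0.0 (shut) to 1.0 (fully open); "finger_force": force on a finger pad.
Only numpy, scipy, OpenCV 4.12 (cv2) and the standard library are available. Lean on these libraries where they do the work, as an engineer would, in place of code of your own. Each camera call takes 0.05 s, during which the arm holds its last target. There are 200 camera calls.

## Working session

There is one attempt and no reset: what is moved stays moved. The work goes in short steps, Python scripts to look and compute and a shell command to move; the robot and the scene stay as the last step left them, time stands still between calls to the robot, and variables do not carry over. Pictures are saved under pics/ and viewed, at most 12 in all, crops included, and the job is handed in when it is done.

```bash
mkdir -p pics; ls; cat > h.py <<'E'
import numpy as np, cv2, json
from bench import status, grab_frame, camera_params, manip
from scipy.spatial.transform import Rotation as R
def cap(n,tag):
    p=camera_params(n); im,d=grab_frame(n)
    np.savez(f'{tag}.npz',im=im,d=d,K=p['intrinsics'],T=p['camera_from_world'])
    cv2.imwrite(f'pics/{tag}.png',im[:,:,::-1]); return im,d,np.array(p['intrinsics']),np.array(p['camera_from_world'])
def load(tag):
    f=np.load(f'{tag}.npz'); return f['im'],f['d'],f['K'],f['T']
def ray(K,T,u,v,z):
    Ti=np.linalg.inv(T); c=Ti[:3,3]; r=Ti[:3,:3]@np.linalg.inv(K)@np.array([u,v,1.])
    return c+r*(z-c[2])/r[2]
def proj(K,T,P):
    q=K@(T@np.append(P,1))[:3]; return q[:2]/q[2]
def cloud(d,K,T):
    v,u=np.mgrid[:d.shape[0],:d.shape[1]]
    c=np.stack([(u-K[0,2])/K[0,0]*d,(v-K[1,2])/K[1,1]*d,d],-1)
    Ti=np.linalg.inv(T); return c@Ti[:3,:3].T+Ti[:3,3]
E
python3 - <<'E'
from h import *
a=cap('top','top0')[0]; b=cap('scene','scene0')[0]
s=status.sense(); print(s); print(R.from_rotvec(s['orientation']).as_matrix().round(3))
print(camera_params('top'),manip.tcp_to_grasp)
E
```

```text
pics
{'time': 0.1, 'joints': array([ 1.31945643,  0.50823517, -0.23755979,  1.50099523,  0.12569869,
        1.14886807, -0.15479468]), 'joint_velocities': array([-4.06026219e-05, -9.22076605e-04, -1.90244194e-03, -2.97644868e-03,
       -1.12527389e-03,  8.52263893e-04,  7.87161445e-04]), 'joint_torque': array([-4.60223673e-03, -6.21828532e+01, -2.19462857e+00, -2.50200588e+01,
        1.24657131e-02,  7.84947246e-03, -1.27028696e-05]), 'tcp_pos': array([ 218.12376699, -585.25431215,  230.54209696]), 'orientation': array([-3.09024272e+00, -5.57345929e-01,  4.34221916e-04]), 'force': array([-0.37441538,  0.65671616,  0.22275567]), 'ft_torque': array([ 0.01761127,  0.03316973, -0.00056216]), 'finger_force': 0.0, 'width': 0.9990726952182959}
[[ 0.937  0.349 -0.001]
 [ 0.349 -0.937  0.001]
 [-0.    -0.002 -1.   ]]
{'intrinsics': array([[448.18548155,   0.        , 250.38758657],
       [  0.        , 448.18548155, 188.57055903],
       [  0.        ,   0.        ,   1.        ]]), 'camera_from_world': array([[ 6.42687432e-03, -9.99827300e-01,  1.74374530e-02,
        -7.67898814e+01],
       [-9.82258729e-01, -9.58029692e-03, -1.87285895e-01,
         5.52133701e+02],
       [ 1.87420607e-01, -1.59244275e-02, -9.82150665e-01,
         1.73336176e+03],
       [ 0.00000000e+00,  0.00000000e+00,  0.00000000e+00,
         1.00000000e+00]])} -18.700000000000003
```

View pics/top0.png

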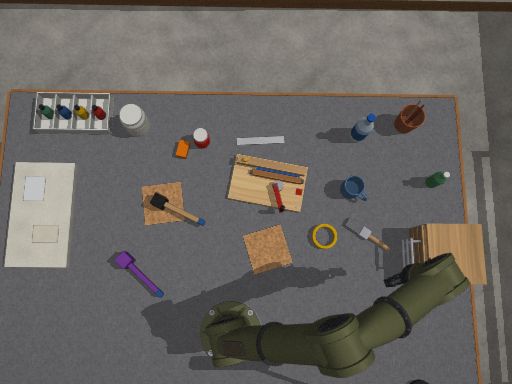

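View pics/scene0.png

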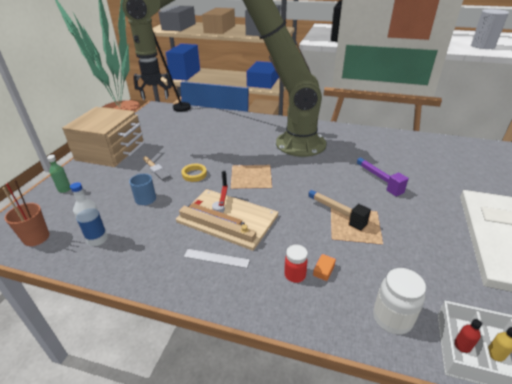

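Candidates (top view): the mallet is the black-headed one at (160,201), while the purple look-alike at (125,260) is not meant. Mats: (163,203) is leftmost, so it is the one meant; (268,249) is a look-alike. The brass pin is at the rail's left (+y) end, about (247,160). The lever post is at (280,208) and the red mark at (299,191). The red jar (201,138) and orange block are bystanders.

```bash
python3 - <<'E'
from h import *
im,d,K,T=load('top0')
c=cv2.resize(im[140:240,130:320],None,fx=4.2,fy=4.2,interpolation=cv2.INTER_CUBIC); cv2.imwrite('pics/crop0.png',c[:,:,::-1])
P=cloud(d,K,T)
hsv=cv2.cvtColor(im,cv2.COLOR_RGB2HSV)
def blob(name,lo,hi,box,z):
    m=cv2.inRange(hsv,lo,hi); k=np.zeros_like(m); u0,v0,u1,v1=box; k[v0:v1,u0:u1]=1; m=m*k
    n,l,s,c=cv2.connectedComponentsWithStats(m)
    for i in range(1,n):
        if s[i,4]>4: print(name,s[i],c[i].round(1),ray(K,T,*c[i],z).round(1),np.median(P[l==i],0).round(1))
blob('head',(0,0,0),(180,255,45),(140,185,185,225),74)
blob('blueend',(100,120,30),(130,255,255),(190,205,215,235),39)
blob('red',(0,150,80),(6,255,255),(260,170,315,220),18)
blob('black',(0,0,0),(180,255,60),(265,195,295,220),114)
blob('pin',(18,110,80),(35,255,255),(235,145,262,175),64)
# heights: rail
Z=P[...,2]
m=(Z>42)&(Z<53); k=np.zeros_like(m);k[150:190,235:312]=1;m&=k
pts=P[m][:,:2].astype(np.float32);print('rail',cv2.minAreaRect(pts),len(pts))
m=(Z>11)&(Z<25); k=np.zeros_like(m);k[150:220,222:312]=1;m&=k
pts=P[m][:,:2].astype(np.float32);print('plate',cv2.minAreaRect(pts),len(pts))
E
```

```text
head [150 193  18  17 172] [158.4 201. ] [495.8 286.9  74. ] [496.6 287.8  72.3]
blueend [198 218   7   8  34] [200.9 221.6] [420.5 122.4  39. ] [417.7 121.1  52. ]
red [273 184   9  25  96] [277.4 196.4] [ 528.3 -182.8   18. ] [ 521.9 -181.8   52.1]
red [296 189   6   6  35] [298.4 191.4] [ 549.5 -268.4   18. ] [ 550.6 -267.5   17.7]
black [279 206   5   6  23] [281.3 208.5] [ 464.8 -189.7  114. ] [ 466.6 -191.3  107.9]
pin [243 156   7   8  37] [245.6 159.5] [669.  -52.2  64. ] [670.3 -53.7  51.8]
rail ((613.8973999023438, -147.61802673339844), (278.89117431640625, 110.66182708740234), 79.19187927246094) 484
plate ((568.0960693359375, -144.26739501953125), (358.513916015625, 267.0859069824219), 87.33643341064453) 1927
```

View pics/crop0.png

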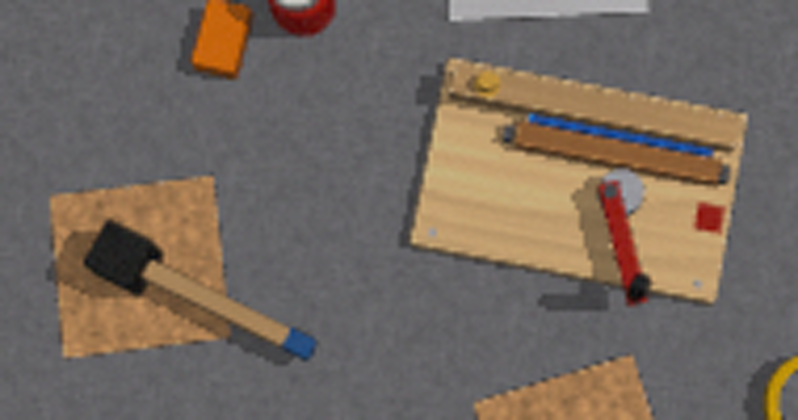

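The crop confirms the choice: black-headed mallet on the leftmost mat, brass pin at about (485,80) in the crop, red square at (710,217) and post at (638,288).

```bash
cat >> h.py <<'E'
def to(x,y,z,yaw=None):
    s=status.sense(); M=R.from_rotvec(s['orientation']).as_matrix()
    d=np.array([x,y,z])-s['tcp_pos']; 
    y0=np.arctan2(M[1,0],M[0,0])
    print('t',round(s['time'],2),'tcp',s['tcp_pos'].round(1),'yaw',y0.round(4),'tilt',M[:2,2].round(4),'F',s['force'].round(1),'w',round(s['width']*85.4,1),'ff',round(s['finger_force'],1))
    print('tool delta',(M.T@d).round(1),'turn',None if yaw is None else round(-(yaw-y0),3),'q7',s['joints'].round(2)[-1])
E
H="python3 -m handwheel"
$H '[[31,-21.6,0,0],[31,-21.6,0,0],[31,-21.6,0,0],[31,-21.6,0,0],[31,-21.6,0,0]]' 85
$H '[[31,-21.6,0,0],[31,-21.6,0,0],[31,-21.6,0,0],[31,-21.6,0,0],[31,-21.6,0,0]]'
$H '[[31,-21.6,0,0],[31,-21.6,0,0],[31,-21.6,0,0],[31,-21.6,0,0],[0,0,0,0]]'
$H '[[0,0,0,0],[0,0,0,0]]'
python3 - <<'E'
from h import *
to(465,219,180,1.1417); cap('wrist','w1')
E
```

```text
time: 0.6
tcp_pos: [326.3, -428.8, 231.0]
orientation: [-3.091, -0.557, 0.0]
force: [-0.4, -0.4, -0.3]
width: 0.994
finger_force: 0.0
time: 1.1
tcp_pos: [433.7, -273.6, 231.1]
orientation: [-3.091, -0.557, 0.001]
force: [0.5, -0.1, 0.0]
width: 0.993
finger_force: 0.0
time: 1.6
tcp_pos: [522.0, -144.6, 231.2]
orientation: [-3.086, -0.57, -0.003]
force: [-0.2, 0.8, 0.2]
width: 0.992
finger_force: 0.0
time: 1.8
tcp_pos: [518.5, -151.9, 231.0]
orientation: [3.092, 0.555, -0.002]
force: [-0.5, -1.8, -0.6]
width: 1.001
finger_force: 0.0
t 1.8 tcp [ 518.5 -151.9  231. ] yaw 0.3554 tilt [-0.0011 -0.0006] F [-0.5 -1.8 -0.6] w 85.5 ff 0.0
tool delta [  78.9 -366.3   50.8] turn -0.786 q7 -1.14
```

View pics/w1.png

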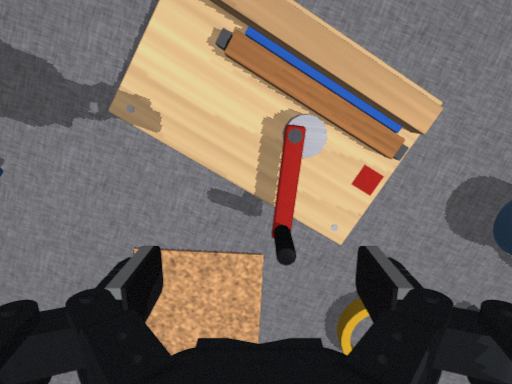

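The wrist view shows the lever, with the pivot at (296,136) and post top at (286,257), and the red mark at (368,180). The pin is out of view.

```bash
python3 - <<'E'
from h import *
im,d,K,T=load('w1'); hsv=cv2.cvtColor(im,cv2.COLOR_RGB2HSV)
m=cv2.inRange(hsv,(0,150,60),(6,255,255)); m[:, :330]=0;m[:150]=0;m[210:]=0
mo=cv2.moments(m,True);u,v=mo['m10']/mo['m00'],mo['m01']/mo['m00'];print('mark',u,v,ray(K,T,u,v,18))
P=cloud(d,K,T); k=np.zeros(d.shape,bool);k[215:275,260:310]=1
q=P[k&(P[...,2]>109)&(P[...,2]<119)]; print('post top',len(q),q.mean(0),(q.min(0)+q.max(0))/2, ray(K,T,286,257,114))
print('pivot bolt',ray(K,T,295,135,52))
E
H="python3 -m handwheel"
$H '[[7.9,-36.6,5,0],[7.9,-36.6,5,0],[7.9,-36.6,5,0],[7.9,-36.6,5,0],[7.9,-36.6,5,0]]' >/dev/null
$H '[[7.9,-36.6,5,0],[7.9,-36.6,5,0],[7.9,-36.6,5,0],[7.9,-36.6,5,0],[7.9,-36.6,5,0]]' >/dev/null
$H '[[0,0,0,-0.131],[0,0,0,-0.131],[0,0,0,-0.131],[0,0,0,-0.131],[0,0,0,-0.131]]' >/dev/null
$H '[[0,0,0,-0.131],[0,0,0,0],[0,0,0,0],[0,0,0,0]]'
python3 - <<'E'
from h import *
to(465,219,20.3,1.1417); cap('wrist','w2')
E
```

```text
mark 367.1003937007874 179.83661417322836 [ 550.33096369 -267.34906065   18.        ]
post top 310 [ 472.300547   -192.03375129  113.23725503] [ 471.51278173 -192.58545407  112.32558683] [ 471.3012596  -192.99291546  114.        ]
pivot bolt [ 569.00535269 -168.97798908   52.        ]
time: 3.75
tcp_pos: [465.7, 219.3, 181.3]
orientation: [2.646, 1.694, 0.0]
force: [-0.6, -0.1, 0.4]
width: 0.992
finger_force: 0.0
t 3.75 tcp [465.7 219.3 181.3] yaw 1.1388 tilt [ 0.0001 -0.0002] F [-0.6 -0.1  0.4] w 84.7 ff 0.0
tool delta [ -0.5  -0.6 161. ] turn -0.003 q7 -1.27
```

View pics/w2.png

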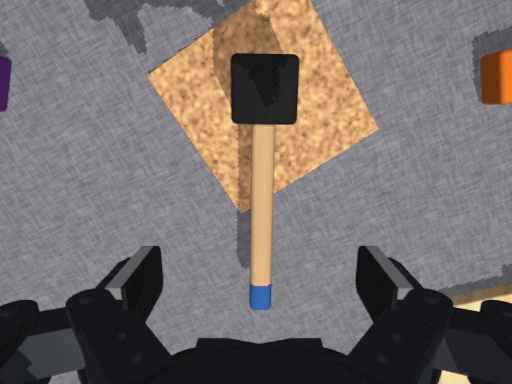

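The mallet lies dead ahead: head top at (265,88), handle running down to its blue end at (260,297), nearly centred between the fingers.

```bash
python3 - <<'E'
from h import *
im,d,K,T=load('w2'); hsv=cv2.cvtColor(im,cv2.COLOR_RGB2HSV)
P=cloud(d,K,T); Z=P[...,2]
k=np.zeros(d.shape,bool);k[40:315,225:305]=1
h=P[k&(Z>68)&(Z<80)]; print('head',len(h),h.mean(0).round(1),cv2.minAreaRect(h[:,:2].astype(np.float32)))
q=P[k&(Z>44)&(Z<56)&(np.mgrid[:384,:512][0]>132)]
c=q.mean(0);vec=np.linalg.svd(q[:,:2]-c[:2],full_matrices=False)[2][0];print('handle',len(q),c.round(1),vec,np.arctan2(*vec[::-1]))
# ray-based
for v in (150,200,250):
    row=np.where(cv2.inRange(hsv,(8,60,90),(25,200,255))[v,248:278]>0)[0]+248; print(v,row.min(),row.max(),ray(K,T,(row.min()+row.max())/2,v,51).round(1))
m=cv2.inRange(hsv,(0,0,0),(180,255,50));m[:40]=0;m[130:]=0;m[:,:225]=0;m[:,305:]=0
x,y,w,hh=cv2.boundingRect(m);print(x,y,w,hh,ray(K,T,x+w/2,y,74),ray(K,T,x+w/2,y+hh,74))
mo=cv2.moments(cv2.inRange(hsv[280:312,240:280],(100,120,30),(130,255,255)),True);print('blue',ray(K,T,240+mo['m10']/mo['m00'],280+mo['m01']/mo['m00'],51))
# mat corners
mt=cv2.inRange(hsv,(8,60,60),(25,220,255));
print('mat depth',np.median(Z[150:190,180:240]),)
E
```

```text
head 4726 [501.6 292.3  73.6] ((501.41943359375, 291.80206298828125), (50.072776794433594, 50.158363342285156), 64.18876647949219)
handle 3938 [453.8 192.4  50.6] [-0.43236064 -0.90170077] -2.0179054498529876
150 248 277 [481.4 249.4  51. ]
200 248 272 [461.4 210.9  51. ]
250 250 271 [442.1 167.8  51. ]
231 53 68 71 [512.44791253 313.83874138  74.        ] [492.066762   268.93198414  74.        ]
blue [421.41098701 123.8205431   51.        ]
mat depth 1.7533078170864655
```

```bash
H="python3 -m handwheel"
$H '[[6,1,0,0.015],[0,0,30,0],[0,0,30,0],[0,0,30,0],[0,0,25,0]]' >/dev/null
$H '[[0,0,20,0],[0,0,16,0],[0,0,10,0],[0,0,0,0],[0,0,0,0]]'
python3 -c "
from h import *
to(469.1,224.4,20.3,1.1237)"
$H '[[0,0,0,0],[0,0,0,0],[0,0,0,0],[0,0,0,0],[0,0,0,0]]' 0 100
$H '[[0,0,0,0],[0,0,0,0],[0,0,0,0],[0,0,0,0],[0,0,0,0]]'
python3 -c "
from h import *
to(469.1,224.4,20.3,1.1237)"
```

```text
time: 4.8
tcp_pos: [469.2, 225.3, 20.7]
orientation: [2.655, 1.679, 0.001]
force: [0.2, 0.3, -0.7]
width: 0.993
finger_force: 0.0
t 4.8 tcp [469.2 225.3  20.7] yaw 1.1276 tilt [0.0004 0.0002] F [ 0.2  0.3 -0.7] w 84.8 ff 0.0
tool delta [-0.9  0.3  0.4] turn 0.004 q7 -1.48
time: 5.3
tcp_pos: [469.2, 224.9, 20.6]
orientation: [2.655, 1.679, 0.001]
force: [-0.2, -0.9, 5.0]
width: 0.22
finger_force: 97.9
time: 5.8
tcp_pos: [469.2, 224.9, 20.7]
orientation: [2.655, 1.679, 0.001]
force: [-0.0, -1.1, 6.1]
width: 0.219
finger_force: 97.8
t 5.8 tcp [469.2 224.9  20.7] yaw 1.1277 tilt [0.0007 0.0001] F [-0.  -1.1  6.1] w 18.7 ff 97.8
tool delta [-0.5  0.1  0.4] turn 0.004 q7 -1.48
```

```bash
H="python3 -m handwheel"
$H '[[0,0,-5,0],[0,0,-15,0],[0,0,-30,0],[0,0,-30,0],[0,0,-30,0]]' 
$H '[[0,0,-30,0],[0,0,-10,0],[-6,8,0,0],[-16,20,0,0],[-18,22.5,0,0]]' >/dev/null
$H '[[-18,22.5,0,0],[-18,22.5,0,0],[-18,22.5,0,0],[-18,22.5,0,0],[-18,22.5,0,0]]' >/dev/null
$H '[[-18,22.5,0,0],[-18,22.5,0,0],[-18,22.5,0,0],[-18,22.5,0,0],[-18,22.5,0,0]]' >/dev/null
$H '[[-12,15,0,0],[-6,9,0,0],[0,0,0,0],[0,0,0,0]]' 
python3 - <<'E'
from h import *
to(637.7,-118.1,90,1.1277); cap('wrist','w3'); cap('top','top3')
im=load('top3')[0]; a=cv2.resize(im[120:240,180:330],(500,400),interpolation=cv2.INTER_CUBIC)
b=cv2.resize(load('w3')[0][:,80:430],(300,330)); o=np.zeros((400,800,3),np.uint8);o[:,:500]=a;o[:330,500:]=b
cv2.imwrite('pics/both3.png',o[:,:,::-1])
E
```

```text
time: 6.3
tcp_pos: [468.1, 224.5, 131.0]
orientation: [-2.654, -1.679, 0.003]
force: [-0.3, -1.1, -2.4]
width: 0.221
finger_force: 97.5
time: 8.2
tcp_pos: [636.8, -117.5, 169.2]
orientation: [-2.653, -1.679, 0.001]
force: [0.3, 0.5, -2.7]
width: 0.218
finger_force: 97.6
t 8.2 tcp [ 636.8 -117.5  169.2] yaw 1.1288 tilt [-0.0018  0.0011] F [ 0.3  0.5 -2.7] w 18.7 ff 97.6
tool delta [-0.2  1.3 79.2] turn 0.001 q7 -0.64
```

View pics/both3.png

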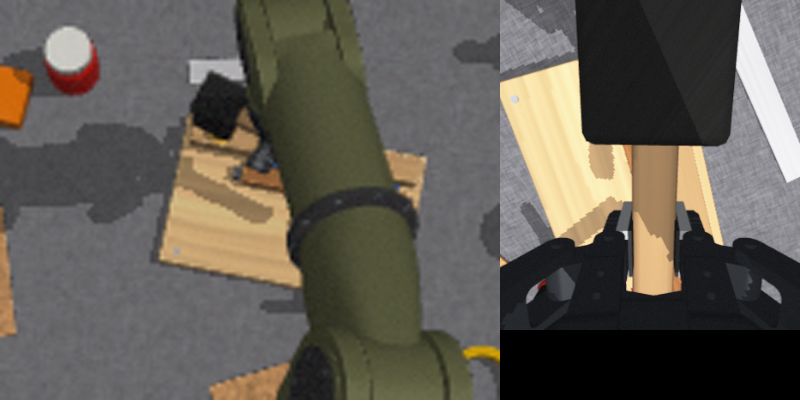

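The mallet is held level; in the left panel its head sits at (218,105), over the rail's pin end. I'll press down now.

```bash
H="python3 -m handwheel"
$H '[[0,1,20,0],[0,0,25,0],[0,0,20,0],[0,0,12,0],[0,0,0,0]]' 
$H '[[0,0,4,0],[0,0,4,0],[0,0,4,0],[0,0,4,0],[0,0,0,0]]' 
$H '[[0,0,3,0],[0,0,3,0],[0,0,2,0],[0,0,0,0],[0,0,0,0]]' 
```

```text
time: 8.8
tcp_pos: [637.3, -118.1, 91.9]
orientation: [-2.652, -1.68, 0.003]
force: [0.3, -0.8, -2.5]
width: 0.217
finger_force: 97.5
time: 9.3
tcp_pos: [638.8, -118.9, 77.4]
orientation: [2.655, 1.679, 0.001]
force: [0.5, 0.4, -0.7]
width: 0.216
finger_force: 98.0
time: 9.8
tcp_pos: [638.7, -118.9, 69.3]
orientation: [2.655, 1.679, 0.001]
force: [1.0, -0.2, -0.0]
width: 0.219
finger_force: 98.1
```

```bash
H="python3 -m handwheel"
$H '[[0,0,2,0],[0,0,0,0],[0,0,0,0]]' 
$H '[[0,0,2,0],[0,0,0,0],[0,0,0,0]]' 
python3 - <<'E'
from h import *
to(637.7,-118.1,66.7); cap('wrist','w4'); im,d,K,T=load('w4')
P=cloud(d,K,T);k=np.zeros(d.shape,bool);k[5:165,150:330]=1
q=P[k&(P[...,2]>100)&(P[...,2]<140)];print(len(q));A=np.c_[q[:,:2]-q[:,:2].mean(0),np.ones(len(q))];print('head top plane',np.linalg.lstsq(A,q[:,2],rcond=None)[0],cv2.minAreaRect(q[:,:2].astype(np.float32)))
E
```

```text
time: 10.1
tcp_pos: [638.7, -118.9, 67.4]
orientation: [2.655, 1.679, 0.001]
force: [2.5, -0.3, 1.0]
width: 0.219
finger_force: 98.2
time: 10.4
tcp_pos: [638.7, -119.2, 66.1]
orientation: [2.655, 1.678, 0.001]
force: [-0.7, -2.1, 7.7]
width: 0.219
finger_force: 99.4
t 10.4 tcp [ 638.7 -119.2   66.1] yaw 1.1275 tilt [ 0.001  -0.0005] F [-0.7 -2.1  7.7] w 18.7 ff 99.4
tool delta [ 0.6 -1.3 -0.6] turn None q7 -0.71
25417
head top plane [1.40263341e-02 5.83723107e-03 1.19741509e+02] ((665.7403564453125, -52.6313591003418), (40.62944412231445, 44.053062438964844), 64.76473236083984)
```

View pics/w4.png

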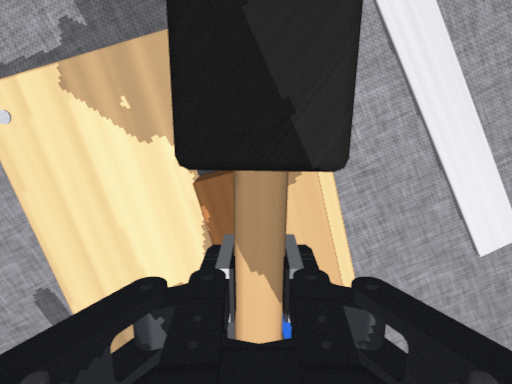

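Head top is at 119.7 mm, so its face is at about 50 mm, and the force has jumped: the stop is reached. One small extra press, then lift and carry the mallet back.

```bash
H="python3 -m handwheel"
$H '[[0,0,1.5,0],[0,0,0,0],[0,0,0,0]]' 
$H '[[0,0,-4,0],[0,0,-20,0],[0,0,-30,0],[0,0,-30,0],[0,0,-20,0]]' >/dev/null
$H '[[8,-10,0,0],[18,-22.5,0,0],[18,-22.5,0,0],[18,-22.5,0,0],[18,-22.5,0,0]]' >/dev/null
$H '[[18,-22.5,0,0],[18,-22.5,0,0],[18,-22.5,0,0],[18,-22.5,0,0],[18,-22.5,0,0]]' >/dev/null
$H '[[18,-22.5,0,0],[18,-22.5,0,0],[18,-22.5,0,0],[12,-15,0,0],[6,-9,0,0]]' >/dev/null
$H '[[0,0,0,0],[0,0,0,0],[0,0,0,0]]' 
python3 - <<'E'
from h import *
to(469.2,224.9,20.7,1.1277); cap('wrist','w5'); cap('top','top5')
im,d,K,T=load('top5'); hsv=cv2.cvtColor(im,cv2.COLOR_RGB2HSV)
P=cloud(d,K,T); m=cv2.inRange(hsv,(18,110,80),(35,255,255)); m[:145]=0;m[175:]=0;m[:,:235]=0;m[:,262:]=0
print('pin',np.median(P[m>0],0), np.argwhere(m>0).mean(0), m.sum()/255)
a=cv2.resize(im[140:200,225:325],(500,300),interpolation=cv2.INTER_CUBIC)
cv2.imwrite('pics/pin5.png',a[:,:,::-1])
im,d,K,T=load('w5');P=cloud(d,K,T);k=np.zeros(d.shape,bool);k[5:165,150:330]=1
z0=status.sense()['tcp_pos'][2]; q=P[k&(P[...,2]>z0+30)&(P[...,2]<z0+75)];print(len(q));A=np.c_[q[:,:2]-q[:,:2].mean(0),np.ones(len(q))];print('head top plane',np.linalg.lstsq(A,q[:,2],rcond=None)[0],z0)
E
```

```text
time: 10.75
tcp_pos: [639.0, -119.8, 65.0]
orientation: [2.654, 1.677, 0.001]
force: [-1.9, -3.1, 8.6]
width: 0.215
finger_force: 99.5
time: 13.05
tcp_pos: [467.9, 228.5, 167.3]
orientation: [2.656, 1.676, -0.002]
force: [-0.3, 1.1, -1.9]
width: 0.218
finger_force: 98.0
t 13.05 tcp [467.9 228.5 167.3] yaw 1.1258 tilt [-0.0005 -0.0011] F [-0.3  1.1 -1.9] w 18.6 ff 98.0
tool delta [ -2.5   2.7 146.6] turn -0.002 q7 -1.31
pin [670.6352321  -49.93702433  47.89598926] [160.16666667 245.23809524] 42.0
25942
head top plane [1.31141478e-02 7.95881006e-03 2.21114483e+02] 167.54231290461095
```

View pics/pin5.png

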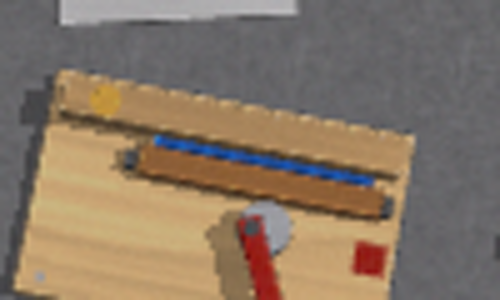

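```bash
H="python3 -m handwheel"
python3 - <<'E'
from h import *
for t in ('top0','top5'):
    im,d,K,T=load(t);P=cloud(d,K,T)
    print(t,'rail z',np.median(P[163:167,265:285,2]),'pin core',P[158:162,244:248,2].round(0))
E
$H '[[-2.5,2.7,30,0],[0,0,35,0],[0,0,35,0],[0,0,25,0],[0,0,0,0]]' >/dev/null
$H '[[0,0,8,0],[0,0,6,0],[0,0,4,0],[0,0,0,0],[0,0,0,0]]'
python3 -c "
from h import *
to(469.2,224.9,20.7,1.1277)"
```

```text
top0 rail z 47.46187033455976 pin core [[  61. 1807.   62.   69.]
 [  68.   57.   66.   61.]
 [  60.   62.   64.   56.]
 [  50.   56.   52.   49.]]
top5 rail z 45.78631671910284 pin core [[43. 53. 45. 45.]
 [45. 46. 58. 49.]
 [52. 46. 48. 52.]
 [50. 49. 47. 48.]]
time: 14.15
tcp_pos: [469.1, 226.7, 25.3]
orientation: [2.655, 1.679, 0.001]
force: [0.4, 0.2, -3.1]
width: 0.215
finger_force: 98.2
t 14.15 tcp [469.1 226.7  25.3] yaw 1.1278 tilt [0.0007 0.0003] F [ 0.4  0.2 -3.1] w 18.4 ff 98.2
tool delta [-1.6  0.9  4.6] turn 0.0 q7 -1.48
```

```bash
H="python3 -m handwheel"
$H '[[-1.6,0.5,2,0],[0,0,1.5,0],[0,0,0,0],[0,0,0,0]]'|grep -E "tcp|force"
$H '[[0,0,1,0],[0,0,0,0],[0,0,0,0]]'|grep -E "tcp|force"
$H '[[0,0,0.6,0],[0,0,0,0],[0,0,0,0]]'|grep -E "tcp|force"
```

```text
tcp_pos: [468.6, 224.9, 21.3]
force: [-0.5, 0.2, -2.3]
finger_force: 98.2
tcp_pos: [468.6, 224.9, 20.3]
force: [0.0, -0.5, -2.4]
finger_force: 98.2
tcp_pos: [468.6, 224.9, 20.0]
force: [-2.1, -2.0, 5.0]
finger_force: 99.4
```

```bash
H="python3 -m handwheel"
$H '[[0,0,0,0],[0,0,0,0],[0,0,0,0]]' 40 20|grep -E "tcp|force|width"
$H '[[0,0,0,0],[0,0,0,0],[0,0,0,0],[0,0,0,0],[0,0,0,0]]' 85|grep -E "tcp|force|width"
$H '[[0,0,-10,0],[0,0,-30,0],[0,0,-40,0],[0,0,-40,0],[0,0,-40,0]]'|grep -E "tcp|force"
$H '[[0,0,0,0],[0,0,0,0],[0,0,0,0]]' >/dev/null
python3 - <<'E'
from h import *
cap('wrist','w6'); im,d,K,T=load('w6');P=cloud(d,K,T);Z=P[...,2]
k=np.zeros(d.shape,bool);k[30:320,215:315]=1
q=P[k&(Z>66)&(Z<82)];A=np.c_[q[:,:2]-q[:,:2].mean(0),np.ones(len(q))];print('head',np.linalg.lstsq(A,q[:,2],rcond=None)[0],cv2.minAreaRect(q[:,:2].astype(np.float32)))
# next: post (mark-based)
mark=np.array([550.3,-267.3]);post=np.array([472.,-192.5])
for yaw in(-.171,-.18,-.16):
    c,s=np.cos(yaw),np.sin(yaw);piv=mark-np.array([[c,-s],[s,c]])@[0,-100]
    v=post-piv;a=np.arctan2(v[1],v[0]);print(yaw,piv,np.hypot(*v),'lever',(a-(np.pi+yaw))%(2*np.pi),'world dir',a)
to(472,-192.5,180)
E
```

```text
tcp_pos: [468.8, 225.1, 19.7]
force: [0.5, 0.2, -0.8]
width: 0.471
finger_force: 0.0
tcp_pos: [468.6, 224.9, 19.7]
force: [-0.2, -0.2, -0.3]
width: 0.991
finger_force: 0.0
tcp_pos: [468.1, 224.9, 182.0]
force: [1.3, -0.6, -0.5]
finger_force: 0.0
head [5.07269311e-04 2.16628669e-03 7.36498348e+01] ((499.2594909667969, 293.18316650390625), (49.68132019042969, 49.95097351074219), 64.57246398925781)
-0.171 [ 567.31678491 -168.75849082] 98.22906262046646 lever 0.41511263692557065 world dir -2.8974800166642227
-0.18 [ 568.20295734 -168.91563072] 99.05166064099132 lever 0.42041087513259345 world dir -2.9011817784572
-0.16 [ 566.23182066 -168.57727166] 97.22105202207854 lever 0.40861864368013556 world dir -2.8929740099096573
t 16.8 tcp [467.9 224.4 178.8] yaw 1.1279 tilt [-0.0018 -0.001 ] F [-0.3 -0.1  0. ] w 84.9 ff 0.0
tool delta [-374.9  182.3   -0.8] turn None q7 -1.29
```

View pics/w6.png

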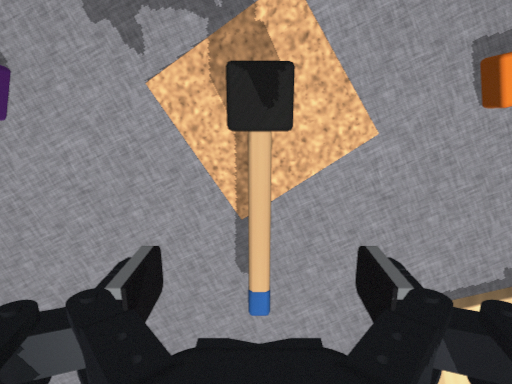

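The mallet stands upright on its mat, head centre within 3 mm of the start (head at (260,96)). Next is the lever.

```bash
H="python3 -m handwheel"
$H '[[-15,7.5,0,0],[-31,15,0,0],[-31,15,0,0],[-31,15,0,0],[-31,15,0,0]]' >/dev/null
$H '[[-31,15,0,0],[-31,15,0,0],[-31,15,0,0],[-31,15,0,0],[-31,15,0,0]]' >/dev/null
$H '[[-31,15,0,0],[-31,15,0,0],[-19,9.8,0,0],[0,0,0,0.127],[0,0,0,0.127]]' >/dev/null
$H '[[0,0,0,0.127],[0,0,0,0.127],[0,0,0,0.127],[0,0,0,0.127],[0,0,0,0.122]]' >/dev/null
$H '[[0,0,0,0],[0,0,0,0],[0,0,0,0]]' >/dev/null
python3 - <<'E'
from h import *
to(472,-192.5,68,.244); im,d,K,T=cap('wrist','w7');P=cloud(d,K,T);Z=P[...,2]
X=P[...,0];Y=P[...,1]; k=(abs(X-472)<25)&(abs(Y+192)<25)&(Z>106)&(Z<122)
q=P[k];print(len(q),q.mean(0) if len(q) else'', cv2.minAreaRect(q[:,:2].astype(np.float32)) if len(q) else '', np.argwhere(k).min(0) if len(q) else'',np.argwhere(k).max(0) if len(q) else '')
hsv=cv2.cvtColor(im,cv2.COLOR_RGB2HSV);m=cv2.inRange(hsv,(0,150,60),(6,255,255));n,l,s,c=cv2.connectedComponentsWithStats(m)
for i in range(1,n):
    if s[i,4]>50: print(s[i],c[i],ray(K,T,*c[i],18))
E
```

```text
t 19.1 tcp [ 472.4 -191.9  179.2] yaw 0.2467 tilt [-0.0009  0.0005] F [ 0.  -0.  -0.1] w 84.9 ff 0.0
tool delta [ -0.4   0.6 111.2] turn 0.003 q7 -1.19
548 [ 472.49317886 -192.39768768  113.09266998] ((471.64593505859375, -192.7748565673828), (17.05401611328125, 16.946395874023438), 57.187950134277344) [197 249] [223 275]
[ 251   52   24  140 2807] [262.2073388  122.41075882] [ 524.89694317 -180.02955444   18.        ]
[344 100  38  38 817] [362.25581395 118.60220318] [ 550.46407267 -267.31430304   18.        ]
```

View pics/w7.png

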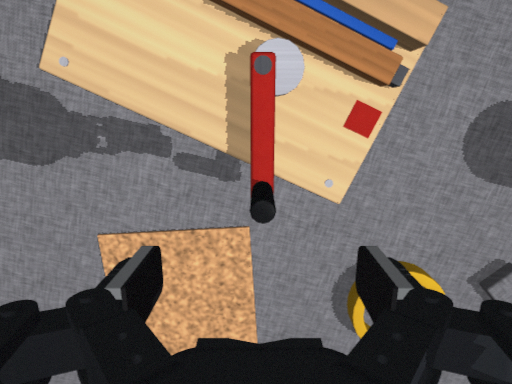

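The post top is at (263,210), centred between the fingers, with the tape at (410,300) clear of the right finger. Descend and grip.

```bash
H="python3 -m handwheel"
$H '[[0,0.6,30,0],[0,0,30,0],[0,0,25,0],[0,0,16,0],[0,0,10,0]]' >/dev/null
$H '[[0,0,0,0],[0,0,0,0]]' |grep -E "tcp|force"
$H '[[0,0,0,0],[0,0,0,0],[0,0,0,0],[0,0,0,0],[0,0,0,0]]' 0 60 >/dev/null
$H '[[0,0,0,0],[0,0,0,0],[0,0,0,0]]' |grep -E "tcp|force|width"
python3 -c "
from h import *
to(472,-192.5,68,.244)"
```

```text
tcp_pos: [473.1, -192.7, 69.1]
force: [0.1, 0.2, 0.5]
finger_force: 0.0
tcp_pos: [472.8, -192.7, 69.1]
force: [-0.7, 0.6, 5.4]
width: 0.19
finger_force: 58.3
t 20.65 tcp [ 472.8 -192.7   69.1] yaw 0.2437 tilt [ 0.0003 -0.0003] F [-0.7  0.6  5.4] w 16.2 ff 58.3
tool delta [-0.7 -0.4  1.1] turn -0.0 q7 -1.28
```

```bash
H="python3 -m handwheel"
$H '[[0.12,5,0,-0.05],[0.12,5,0,-0.05],[0.12,5,0,-0.05],[0.12,5,0,-0.05],[0.12,5,0,-0.05]]' |grep -E "tcp|force"
$H '[[0.12,5,0,-0.05],[0.12,5,0,-0.05],[0.12,5,0,-0.05],[0.12,5,0,-0.05],[0.12,5,0,-0.05]]' |grep -E "tcp|force"
$H '[[0.12,5,0,-0.05],[0.12,5,0,-0.05],[0.12,5,0,-0.05],[0.12,5,0,-0.05],[0,0,0,0]]' |grep -E "tcp|force"
python3 -c "
from h import *
to(550.4,-267.3,69)"
```

```text
tcp_pos: [481.3, -215.8, 69.0]
force: [-3.0, 2.0, 6.8]
finger_force: 58.6
tcp_pos: [495.4, -236.3, 69.0]
force: [-4.2, 1.0, 8.0]
finger_force: 58.6
tcp_pos: [510.6, -250.1, 69.0]
force: [-4.8, 0.2, 8.6]
finger_force: 58.7
t 22.15 tcp [ 510.6 -250.1   69. ] yaw 0.9449 tilt [-0.0011 -0.0006] F [-4.8  0.2  8.6] w 16.3 ff 58.7
tool delta [ 9.4 42.3  0. ] turn None q7 -0.65
```

```bash
H="python3 -m handwheel"
$H '[[0.12,5,0,-0.05],[0.12,5,0,-0.05],[0.12,5,0,-0.05],[0.12,5,0,-0.05],[0.12,5,0,-0.05]]' |grep -E "tcp|force"
$H '[[0.12,5,0,-0.05],[0.12,5,0,-0.05],[0.12,5,0,-0.05],[0.1,4,0,-0.04],[0,0,0,0]]' |grep -E "tcp|force"
$H '[[0,0,0,0],[0,0,0,0],[0,0,0,0]]' >/dev/null
python3 - <<'E'
from h import *
to(550.4,-267.3,69)
w=cap('wrist','w8')[0]; im=cap('scene','s8')[0]; t=cap('top','t8')[0]
o=np.zeros((384,800,3),np.uint8); o[:300,:400]=cv2.resize(w,(400,300)); o[:300,400:]=cv2.resize(im[160:280,150:310],(400,300),interpolation=cv2.INTER_CUBIC); cv2.imwrite('pics/both8.png',o[:,:,::-1])
_,d,K,T=load('w8');P=cloud(d,K,T)
hsv=cv2.cvtColor(w,cv2.COLOR_RGB2HSV);m=cv2.inRange(hsv,(0,150,40),(6,255,255));n,l,s,c=cv2.connectedComponentsWithStats(m)
for i in range(1,n):
    if s[i,4]>50:
        print(s[i],c[i]); q=P[l==i];q=q[(q[:,2]>46)&(q[:,2]<57)]
        if len(q)>50:
            v=np.linalg.svd(q[:,:2]-q[:,:2].mean(0),full_matrices=False)[2][0]; print('arm dir',np.arctan2(v[1],v[0]),len(q))
# batten direction in wrist view -> jig yaw
b=(cv2.inRange(hsv,(95,150,60),(125,255,255))>0); q=P[b&(P[...,2]>25)&(P[...,2]<50)]
if len(q)>50:
    v=np.linalg.svd(q[:,:2]-q[:,:2].mean(0),full_matrices=False)[2][0];print('pad dir',np.arctan2(v[1],v[0]),len(q))
E
```

```text
tcp_pos: [531.6, -262.1, 69.0]
force: [-5.4, 0.6, 9.6]
finger_force: 58.8
tcp_pos: [550.3, -267.6, 69.1]
force: [-4.5, -1.0, 8.9]
finger_force: 58.8
t 23.45 tcp [ 550.3 -267.6   69.1] yaw 1.3833 tilt [-0.0014 -0.0013] F [-3.9 -1.2  8.2] w 16.5 ff 58.6
tool delta [0.3 0.1 0.1] turn None q7 -0.28
[ 239   10   44  233 8096] [259.92873024 128.34337945]
arm dir -1.763451479950478 7925
pad dir -1.7528031166788038 3234
```

View pics/both8.png

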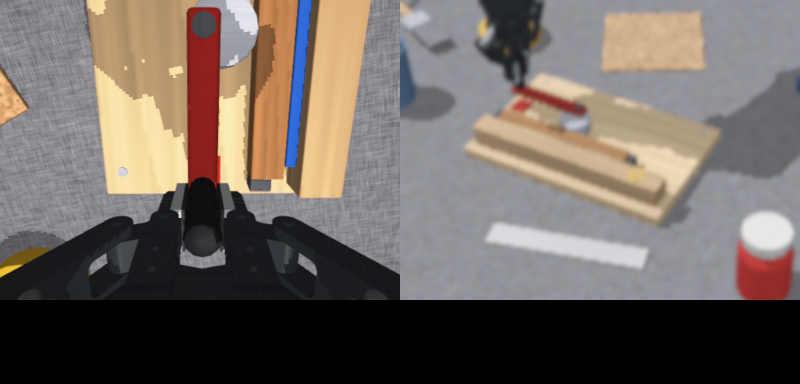

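The arm lies parallel to the pad, along the jig's -y: measured lever angle about 1.56 rad. The post stands over the mark within 1 mm, and the batten is against the blue pad. Handing in while still gripping.

```bash
python3 -c "
from bench import manip
print(manip.finish_job())"
```

```text
the job is handed in; nothing more can be done
None
```

The job is handed in at about 23.5 s: the pin was driven to its stop with the mallet, the mallet is back upright on its mat within 3 mm of its start, and the lever is held at about 1.56 rad with its post over the red mark.

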